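# Open the brush cleaner's push-and-turn safety cap

### The job

At the shop's painting table, open the amber brush-cleaner bottle that stands in the bottle rack: press its wide white push-and-turn safety cap down, keep it pressed while you twist it anticlockwise (seen from above) until it is free, then lift it straight off. Finish while still holding the cap, level and still, about 5 cm above the bottle's open mouth; do not put it down or let go. Leave the bottle standing in its place in the rack, and do not disturb the two paint bottles, the brush pot or the crayon box.

Things in the scene. Friction and masses are not known exactly. Their poses are not given: they have to be found in the camera images.
- cap: White ribbed push-and-turn safety cap, two grey turn arrows on its flat top; an upside-down cup of 50 mm outer diameter (52 over the ribs), 25 mm high, 50 g with its liner. Origin at the centre of its open underside (lower rim of the skirt), z up. Locked, its origin lies 144 mm and its top 169 mm above the bottle's underside. Not pressed, it is locked: twisting only strains the lock, pulling lifts the bottle.
- cap_top (a point): Centre of the cap's flat top. Take the cap by its sides from above, in its upper 20 mm; open fingertips may reach 35 mm below the top (the 66 mm square shoulder begins 43 mm below it). The neighbouring bottles' axes are 95 mm or more away along the rack, their tops 27 mm lower.
- cleaner: Amber square bottle, paper label with orange band, 66 x 66 mm, straight to 112 mm, neck from 126 mm, mouth at 160 mm; 0.28 to 0.56 kg. Origin at the centre of its underside, z up. It stands 10 mm above the table on the rack's base, in any of the rack's three square holes (1 mm play a side), which keep it from turning.
- mouth (a point): Centre of the bottle's mouth; neck 35 mm in diameter with three bayonet lugs, hidden under the cap. Held fully pressed, the cap turns anticlockwise seen from above (positive about z), not the other way. Turned 30 to 90 degrees (60 is best) it can be lifted straight off; at 93 degrees it meets a stop.
- rack: Plywood bottle rack fixed to the table, 112 mm (its x) by 312 mm (its y) by 66 mm high: a base board 10 mm thick and a top board (52 to 64 mm up) with three 68 mm square holes 95 mm apart along its y. Origin at the centre of its underside. Its place and yaw vary.
- paint_red: Bystander in the rack: square red paint bottle, 66 x 66 x 142 mm with a black 30 mm cap. Origin at the centre of its underside.
- paint_yellow: Bystander in the rack: square yellow paint bottle of the same size with a black cap. Origin at the centre of its underside.
- brush_pot: Bystander: blue ceramic pot, 74 mm across and 95 mm high, with paint brushes up to 172 mm high, on the table at the rack's +y end. Origin at the centre of its underside.
- crayon_box: Bystander: flat orange crayon box, 85 x 165 x 24 mm, lying on the table between the robot and the rack. Origin at the centre of its underside.
- liner (a joint): Spring liner inside the cap, how far it is squeezed (m): 0 locked or lifted off, 0.005 when the cap is pressed fully down. 3.5 mm of press clears the lock; the spring takes 4 N at the start and 11 N at the full 5 mm, where the cap stops hard on the bottle's rim. Let go, the cap springs back up.
Things that resemble listed ones, but are neither listed nor needed, are in the scene too. Of the things that look like the cleaner, the smaller one is meant.

How it is judged:
On the way, in this order (a step that is already met when the one before it is completed fails the run):
1. the cap, on the neck and not yet turned, is pressed down at least 3.5 mm (z of cap in the frame of cleaner below 0.1405 m and horizontal distance between cap and mouth below 0.006 m), for 0.1 s.
2. the cap is twisted past its lock, by at least 25 degrees, while still on the neck (angle between the x axis of cap and the x axis of cleaner, either way round above 0.44 rad and z of cap in the frame of cleaner below 0.148 m and horizontal distance between cap and mouth below 0.006 m), for 0.05 s.
At the end, for the whole second after the job is handed in: The fingers hold the cap, level within 15 degrees and still (under 2 cm/s), not touching the bottle, its underside 25 to 100 mm above the mouth and within 25 mm of its centre sideways. The bottle rests in its hole, within 8 mm of its start, upright within 3.4 degrees (z of cap in the frame of mouth between 0.025 and 0.1 m and horizontal distance between cap and mouth below 0.025 m and angle between cap's own z axis and vertical below 0.26 rad and linear speed of each of cap, cleaner below 0.02 m/s and contact force between the fingers and cap above 2 N and contact force between cap and cleaner below 0.2 N and distance of cleaner from where it was at the start of the episode below 0.008 m and angle between cleaner's own z axis and vertical below 0.06 rad); the arm keeps its last pose, push and grip.
It fails at once if the bottle is pulled up out of its place by more than 15 mm (distance of cleaner from where it was at the start of the episode above 0.015 m).
It fails at once if a paint bottle, the brush pot or the crayon box is pushed more than 15 mm or tipped (distance of any of paint_red, paint_yellow, brush_pot, crayon_box from where it was at the start of the episode above 0.015 m or angle between any of paint_red, paint_yellow, brush_pot's own z axis and vertical above 0.2 rad).
It also fails if it takes over 32 s, if anything falls off the work surface, if the arm or the gripper's body presses on something with over 40 N, if the wrist force passes 120 N, or if a joint passes its speed limit or range.

### The arm

A 6-joint arm with a two-finger parallel gripper is mounted at the origin on the work surface. World frame = base frame: x ahead of the robot, y to its left, z up, the work surface at z = 0. Lengths are in m, angles in rad, forces in N, time in s.
With the tool pointing down it reaches from about 0.25 to 0.775 m from the base axis. Payload 4 kg.
Tool frame: the origin (TCP) lies midway between the tips of the shut fingers; the grasp point (between the pads) lies 19 mm behind it; z points along the fingers, y is the line along which they close (so a half turn about z gives the same grasp; the last joint's range is limited). The gripper opens to 94 mm and grips with 3 to 60 N. Pads are 16 mm wide; open, the fingers measure 119 mm over their backs; the gripper's body (75 mm by 177 mm) begins 78 mm behind the grasp point.
Start: joints at [1.08, 0.087, 1.371, -0, 1.684, -0.103], TCP at [0.208, 0.509, 0.206] pointing down, gripper open.
Joint ranges: [-3.1, 3.1], [-0.76, 2.03], [0.27, 2.55], [-1.08, 4.22], [0.17, 2.65], [-2.57, 2.57]. Speed limits (rad/s): [2.79, 2.79, 3.14, 3.14, 3.14, 3.14].

### API

Orientations are given as [roll, pitch, yaw] about the fixed x, y, z axes, in that order (R = Rz(yaw) Ry(pitch) Rx(roll)).
In Python, from bench import get_obs, snapshot, close_job gives the robot as it stands. The module is installed in compiled form; this text tells all that it offers.
- The arm moves only by the tool drive_tool, never from a script. Its argument "commands" is a list of rows, each a list of 6 numbers: the shift along the tool's x, y, z in units of 0.04 m (1.0 is 0.04 m), then the turn, a rotation vector about the tool's x, y, z in units of 0.1 rad (1.0 is 0.1 rad). In form: [[dx, dy, dz, wx, wy, wz], ...]. A call has 1 to 20 rows; each row shifts and turns the commanded pose from where the row before left it, along the tool's axes as they then stand; what a row does not reach is not made up. A row lasts 1/8 s, in which the tool goes at most 62.5 mm and 10.7 degrees, less where a joint would pass 70% of its speed; a pose out of reach is approached as far as the arm can. A call with a number of a shift or a turn outside -1 to 1 is refused whole. A call with a gripper value outside its range is refused whole. "gripper" is the closure, from 0 (fully open) to 1 (shut), set as the call begins (left out, the last holds). The fingers move at their own pace and stop on an object; the grip force is fixed at half the most. Time passes only in rows, so rows that do not move let the fingers close. It gives the time, the measured TCP pose, the force, the opening and the grip force at its end, in the units of the state.
- get_obs(): the state, without advancing time (a new reading comes with each control period).
- snapshot(name): name is "scene" or "top" or "wrist"; returns a dict with "image" (384x512x3 uint8, blue, green, red), "range_z" (384x512 float32, m along the optical axis (not along the pixel's ray), 0 where there is no reading), "fx", "fy", "cx", "cy" (pixels), "k1" (the pictures are not rectified: a ray, as slopes to the right and down, at radius r is drawn at 1 + k1 r^2 times it, then the intrinsics apply), "rvec" (rotation vector, rad) and "tvec" (3), from world to camera coordinates, as OpenCV has them. Camera axes: x right, y down, z forward; pixel columns grow to the right and rows downward; lengths in m; the calibration is good to about 2 mm. A picture is of the moment at which its call begins.
- close_job(): hands the job in; it is judged then, once.
The state is a dict: "time": time; "joint_positions": joint angles; "qvel": joint speeds; "joint_torque": joint torques, N m; "tool_pos": TCP position; "ee_rot": TCP orientation; "wrist_force": force on the tool from outside, world axes, zero at the start; "wrist_torque": the same for the moment, N m; "width": finger opening in m; "finger_force": force on a finger pad.
Only numpy, scipy, OpenCV 4.12 (cv2) and the standard library are available. Lean on these libraries where they do the work, as an engineer would, in place of code of your own. Each camera call takes 0.05 s, during which the arm holds its last target. There are 200 camera calls.

## Working session

There is one attempt and no reset: what is moved stays moved. The work goes in short steps, Python scripts to look and compute and a tool call to move; the robot and the scene stay as the last step left them, time stands still between calls to the robot, and variables do not carry over. Pictures are saved under pics/ and viewed, at most 10 in all, crops included, and the job is handed in when it is done.

Besides the shell and the picture viewer there is one more tool, called as a command line: name --pt "numbers of a row" for each row, then --argument value for the rest. drive_tool: Moves the arm, as the interface text tells. Its arguments: {"type":"object","properties":{"commands":{"type":"array"},"gripper":{"type":"number"}},"required":["commands"]}

```bash
mkdir -p pics; cat > h.py <<'E'
import numpy as np,cv2
from bench import get_obs,snapshot,close_job
def pts(s):
    # world points per pixel from range image
    h,w=s["range_z"].shape
    u,v=np.meshgrid(np.arange(w),np.arange(h))
    K=np.array([[s["fx"],0,s["cx"]],[0,s["fy"],s["cy"]],[0,0,1]])
    n=cv2.undistortPoints(np.stack([u.ravel(),v.ravel()],1).astype(float)[:,None],K,np.array([s["k1"],0,0,0.]))[:,0]
    z=s["range_z"].ravel()
    c=np.c_[n*z[:,None],z]
    R=cv2.Rodrigues(np.array(s["rvec"],float))[0]
    return ((c-np.array(s["tvec"]).ravel())@R).reshape(h,w,3)
E
python3 - <<'E'
from h import *
import pickle
o=get_obs();print({k:np.round(v,3) for k,v in o.items()})
S={n:snapshot(n) for n in("scene","top")}
pickle.dump(S,open("S.pkl","wb"))
for n in S:
    cv2.imwrite(f"pics/{n}0.png",S[n]["image"]);print(n,S[n]["fx"],S[n]["k1"],(S[n]["range_z"]>0).mean())
E
```

```text
{'time': np.float64(0.0), 'joint_positions': array([ 1.08 ,  0.088,  1.372, -0.   ,  1.684, -0.103]), 'qvel': array([-0.   ,  0.   , -0.003, -0.001,  0.   ,  0.   ]), 'joint_torque': array([ 0.0000e+00, -3.4019e+01, -3.0243e+01,  7.2000e-02,  3.3000e-02,
       -0.0000e+00]), 'tool_pos': array([0.208, 0.509, 0.204]), 'ee_rot': array([-3.139, -0.   ,  2.754]), 'wrist_force': array([ 0.44 ,  0.112, -0.041]), 'wrist_torque': array([-0.007,  0.011,  0.006]), 'finger_force': np.float64(0.0), 'width': np.float64(0.094)}
scene 436.36310460527886 0.045217235134213093 0.9959971110026041
top 455.6005470638541 -0.17884604291509357 0.99627685546875
```

View pics/scene0.png

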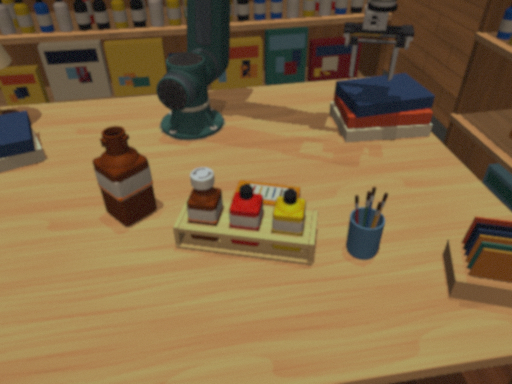

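View pics/top0.png

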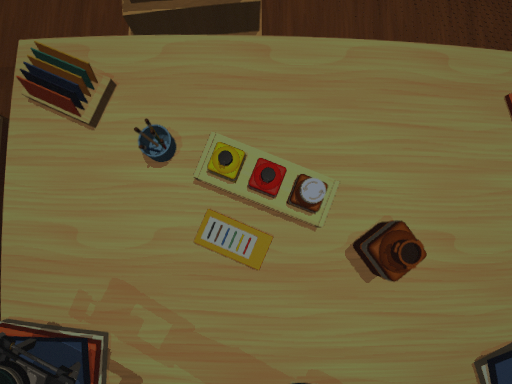

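Candidates: the amber bottle with the white cap in the rack (scene 203,180; top 313,190), and the large amber bottle with no cap standing loose (scene 125,185; top 397,250). I choose the smaller one, in the rack.

```bash
python3 - <<'E'
from h import *
import pickle
S=pickle.load(open("S.pkl","rb"))
def ray(s,uv):
    K=np.array([[s["fx"],0,s["cx"]],[0,s["fy"],s["cy"]],[0,0,1]])
    n=cv2.undistortPoints(np.array([[uv]],float),K,np.array([s["k1"],0,0,0.]))[0,0]
    R=cv2.Rodrigues(np.array(s["rvec"],float))[0]
    return -R.T@np.array(s["tvec"]).ravel(), R.T@np.r_[n,1]
rays=[]
for n,(x0,x1,y0,y1) in {"scene":(185,222,163,200),"top":(292,335,170,212)}.items():
    s=S[n];P=pts(s);im=s["image"];hsv=cv2.cvtColor(im,cv2.COLOR_BGR2HSV)
    m=np.zeros(im.shape[:2],bool);m[y0:y1,x0:x1]=(hsv[y0:y1,x0:x1,1]<70)&(hsv[y0:y1,x0:x1,2]>90)
    z=P[...,2]; zt=np.percentile(z[m],90); t=m&(abs(z-zt)<.005)
    q=P[t];print(n,m.sum(),t.sum(),"ztop",zt,np.median(q[:,2]),"mean",q.mean(0),"mid",(q.max(0)+q.min(0))/2,np.ptp(q,0))
    v,u=np.nonzero(t);rays.append(ray(s,((u.min()+u.max())/2,(v.min()+v.max())/2)))
    c=cv2.resize(im[max(0,y0-40):y1+40,x0-60:x1+60],None,fx=4,fy=4,interpolation=cv2.INTER_CUBIC);S[n+"c"]=c
(o1,d1),(o2,d2)=rays
a=np.linalg.lstsq(np.c_[d1,-d2],o2-o1,rcond=None)[0];print("triang",o1+a[0]*d1,o2+a[1]*d2)
# rack yaw: top board points
s=S["top"];P=pts(s);m=(abs(P[...,2]-.065)<.006)
m2=np.zeros_like(m);m2[120:235,185:345]=m[120:235,185:345]
q=P[m2][:,:2].astype(np.float32);r=cv2.minAreaRect(q);print("rack",m2.sum(),r)
cv2.imwrite("pics/crop.png",S["topc"])
# heights of others
for nm,(u,v) in dict(red=(267,175),yel=(226,157),pot=(157,142),big=(407,252)).items(): print(nm,P[v,u])
E
```

```text
scene 445 274 ztop 0.17840842474594407 0.17742315697716948 mean [0.55286073 0.00070194 0.17725529] mid [0.55112558 0.00102721 0.17708266] [0.04968032 0.04819563 0.00722832]
top 500 476 ztop 0.1810706736467838 0.17907655444678788 mean [0.54644785 0.00350752 0.17915486] mid [0.54656921 0.00331074 0.18019038] [0.04822482 0.04859355 0.00817788]
triang [0.54693239 0.00151013 0.17181538] [0.54704001 0.00246642 0.17169084]
rack 3790 ((0.5800456404685974, 0.09256128966808319), (0.3131600618362427, 0.1131816953420639), 69.50971984863281)
red [0.57770488 0.09427    0.15101134]
yel [0.61305659 0.17897648 0.15204921]
pot [0.66929134 0.35344773 0.00788811]
big [ 0.42742422 -0.17472024  0.21941081]
```

View pics/crop.png

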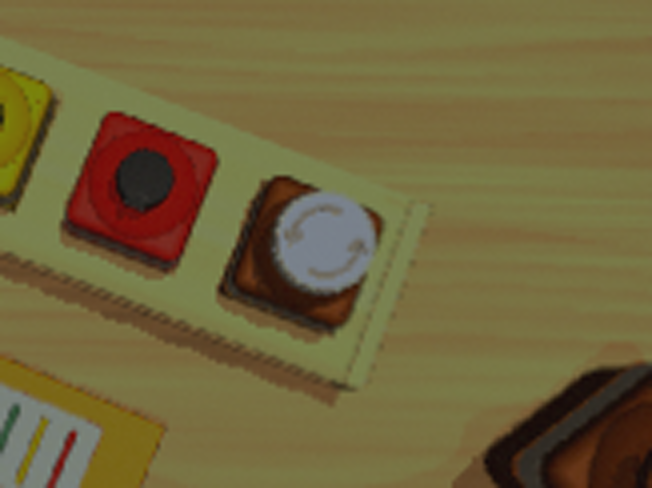

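The crop shows the white cap with its two arrows (about 325,245 in the crop) on the small amber bottle at the rack's end. Cap top is at about (0.547, 0.003, 0.179), and the rack's y axis is at 69.5°. Next I raise and turn.

drive_tool --pt "0 0 -0.08 0 0 1" --pt "0 0 -0.08 0 0 1" --pt "0 0 -0.08 0 0 1" --pt "0 0 -0.08 0 0 1" --pt "0 0 -0.08 0 0 1" --pt "0 0 -0.08 0 0 1" --pt "0 0 -0.08 0 0 1" --pt "0 0 -0.08 0 0 1" --pt "0 0 -0.08 0 0 1" --pt "0 0 -0.08 0 0 1" --pt "0 0 -0.08 0 0 1" --pt "0 0 -0.08 0 0 1" --pt "0 0 -0.08 0 0 1" --pt "0 0 -0.08 0 0 1" --pt "0 0 -0.08 0 0 1" --pt "0 0 -0.08 0 0 1" --pt "0 0 -0.08 0 0 1" --pt "0 0 -0.08 0 0 1" --pt "0 0 -0.08 0 0 1" --pt "0 0 -0.08 0 0 1" --gripper 0

```text
time: 2.6
tool_pos: [0.2079, 0.5089, 0.2689]
ee_rot: [3.141, 0.001, 0.751]
wrist_force: [0.2, -0.2, -0.2]
width: 0.0941
finger_force: 0.0
```

```bash
cat >> h.py <<'E'
from scipy.spatial.transform import Rotation as Ro
def togo(t):
    o=get_obs();R=Ro.from_euler("xyz",o["ee_rot"]).as_matrix()
    print("t",round(float(o["time"]),2),"tcp",np.round(o["tool_pos"],4),"rpy",np.round(o["ee_rot"],4),"q",np.round(o["joint_positions"],3),"F",np.round(o["wrist_force"],2),"w",np.round(o["width"],4),o["finger_force"])
    print("units",np.round(R.T@(np.array(t)-o["tool_pos"])/.04,3))
E
python3 -c "
from h import *
togo([.547,.003,.265])"
```

```text
t 2.6 tcp [0.2079 0.5089 0.2689] rpy [3.1412e+00 1.3000e-03 7.5050e-01] q [ 1.08   0.084  1.249 -0.     1.809  1.9  ] F [ 0.17 -0.24 -0.24] w 0.0941 0.0
units [-2.426 15.033  0.106]
```

drive_tool --pt "-0.13 0.79 0 0 0 0" --pt "-0.13 0.79 0 0 0 0" --pt "-0.13 0.79 0 0 0 0" --pt "-0.13 0.79 0 0 0 0" --pt "-0.13 0.79 0 0 0 0" --pt "-0.13 0.79 0 0 0 0" --pt "-0.13 0.79 0 0 0 0" --pt "-0.13 0.79 0 0 0 0" --pt "-0.13 0.79 0 0 0 0" --pt "-0.13 0.79 0 0 0 0" --pt "-0.13 0.79 0 0 0 0" --pt "-0.13 0.79 0 0 0 0" --pt "-0.13 0.79 0 0 0 0" --pt "-0.13 0.79 0 0 0 0" --pt "-0.13 0.79 0 0 0 0" --pt "-0.13 0.79 0 0 0 0" --pt "-0.13 0.79 0 0 0 0" --pt "-0.13 0.79 0 0 0 0" --pt "-0.13 0.79 0 0 0 0" --pt "0 0 0 0 0 0"

```text
time: 5.1
tool_pos: [0.5472, 0.0023, 0.268]
ee_rot: [-3.14, 0.002, 0.751]
wrist_force: [-0.1, 0.7, -0.0]
width: 0.0937
finger_force: 0.0
```

```bash
python3 - <<'E'
from h import *
s=snapshot("wrist");im=s["image"];P=pts(s);hsv=cv2.cvtColor(im,cv2.COLOR_BGR2HSV)
z=P[...,2];m=(abs(z-.179)<.006)&(np.hypot(P[...,0]-.547,P[...,1]-.003)<.04)
q=P[m]
if len(q):
    (c,r)=cv2.minEnclosingCircle(q[:,:2].astype(np.float32));print(m.sum(),"z",np.median(q[:,2]),"mean",q.mean(0),"circ",c,r)
    m2=m&(hsv[...,1]<70);q=P[m2];print(m2.sum(),q.mean(0),cv2.minEnclosingCircle(q[:,:2].astype(np.float32)))
cv2.imwrite("pics/w1.png",im)
togo([.547,.003,.155])
E
```

```text
1815 z 0.17910718124623995 mean [0.54870485 0.00333005 0.17898001] circ (0.5478122234344482, 0.0023159640841186047) 0.025983629748225212
1713 [0.54858993 0.00340099 0.17909339] ((0.5481400489807129, 0.0031495755538344383), 0.025340108200907707)
t 5.15 tcp [0.5467 0.0034 0.2684] rpy [-3.1395e+00  1.1000e-03  7.5240e-01] q [-9.800e-02  7.800e-02  1.257e+00  1.000e-03  1.809e+00  7.210e-01] F [-0.48 -0.31 -0.62] w 0.0942 0.0
units [2.000e-03 1.800e-02 2.836e+00]
```

View pics/w1.png

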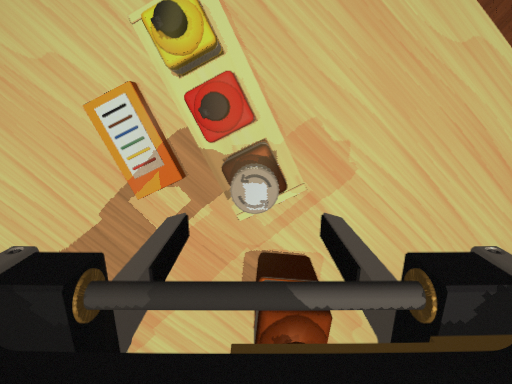

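The wrist view shows the cap at about (255,188), centred between the open fingers. I go down to TCP z of about 0.150.

drive_tool --pt "0.02 0.02 0.4 0 0 0" --pt "0 0 0.4 0 0 0" --pt "0 0 0.4 0 0 0" --pt "0 0 0.4 0 0 0" --pt "0 0 0.4 0 0 0" --pt "0 0 0.4 0 0 0" --pt "0 0 0.3 0 0 0" --pt "0 0 0.2 0 0 0" --pt "0 0 0.05 0 0 0" --pt "0 0 0 0 0 0" --pt "0 0 0 0 0 0"

```text
time: 6.52
tool_pos: [0.5484, 0.0037, 0.1522]
ee_rot: [3.141, -0.001, 0.754]
wrist_force: [0.9, 0.5, -0.0]
width: 0.094
finger_force: 0.0
```

```bash
python3 - <<'E'
from h import *
s=snapshot("wrist");im=s["image"];P=pts(s)
z=P[...,2];m=(abs(z-.179)<.005)&(np.hypot(P[...,0]-.547,P[...,1]-.003)<.04)
q=P[m]
if len(q): print(m.sum(),q.mean(0),cv2.minEnclosingCircle(q[:,:2].astype(np.float32)))
cv2.imwrite("pics/w2.png",im)
togo([.548,.003,.150])
E
```

```text
4792 [0.54900262 0.0038243  0.1789876 ] ((0.5474766492843628, 0.0024527492932975292), 0.02621423825621605)
t 6.58 tcp [0.5484 0.0037 0.1521] rpy [ 3.1407e+00 -9.0000e-04  7.5380e-01] q [-0.097  0.099  1.464  0.     1.578  0.72 ] F [0.63 0.   0.35] w 0.0934 0.0
units [-0.019  0.007  0.054]
```

View pics/w2.png

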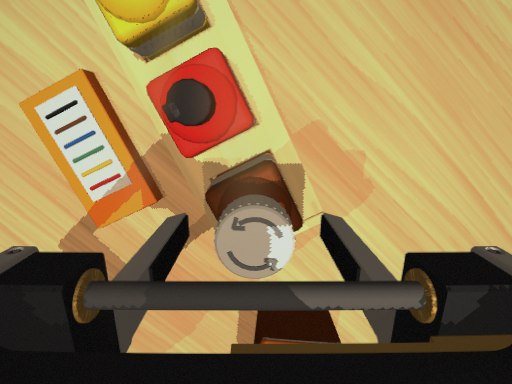

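The cap, at about (255,240), sits centred between the fingers. I close on it.

drive_tool --pt "0 0 0.04 0 0 0" --pt "0 0 0 0 0 0" --pt "0 0 0 0 0 0" --pt "0 0 0 0 0 0" --pt "0 0 0 0 0 0" --pt "0 0 0 0 0 0" --pt "0 0 0 0 0 0" --pt "0 0 0 0 0 0" --gripper 1

```text
time: 7.58
tool_pos: [0.5481, 0.0037, 0.1499]
ee_rot: [3.141, -0.0, 0.754]
wrist_force: [0.1, -0.8, 0.1]
width: 0.05
finger_force: 30.0
```

drive_tool --pt "0 0 0.03 0 0 0" --pt "0 0 0.03 0 0 0" --pt "0 0 0.03 0 0 0" --pt "0 0 0.03 0 0 0" --pt "0 0 0.02 0 0 0" --pt "0 0 0 0 0 0" --pt "0 0 0 0 0 0"

```text
time: 8.45
tool_pos: [0.5483, 0.0037, 0.1464]
ee_rot: [3.14, -0.001, 0.754]
wrist_force: [-2.5, 0.2, 8.1]
width: 0.0502
finger_force: 30.0
```

drive_tool --pt "0 0 0.03 0 0 0" --pt "0 0 0.03 0 0 0" --pt "0 0 0.02 0 0 0" --pt "0 0 0 0 0 0" --pt "0 0 0 0 0 0"

```text
time: 9.07
tool_pos: [0.5486, 0.0037, 0.1449]
ee_rot: [3.139, -0.002, 0.754]
wrist_force: [-3.5, -0.2, 13.5]
width: 0.05
finger_force: 30.0
```

drive_tool --pt "0 0 0 0 0 -0.5" --pt "0 0 0 0 0 -0.5" --pt "0 0 0 0 0 -0.5" --pt "0 0 0 0 0 -0.5" --pt "0 0 0 0 0 0"

```text
time: 9.7
tool_pos: [0.5495, 0.0041, 0.1449]
ee_rot: [3.137, -0.004, 0.954]
wrist_force: [-1.7, 0.4, 11.3]
width: 0.0498
finger_force: 30.0
```

```bash
python3 - <<'E'
from h import *
togo([.548,.003,.145]);print(get_obs()["wrist_torque"])
E
```

```text
t 9.7 tcp [0.5495 0.0041 0.1449] rpy [ 3.1371 -0.0036  0.9543] q [-9.600e-02  1.010e-01  1.476e+00  1.000e-03  1.559e+00  5.200e-01] F [-1.72  0.44 11.29] w 0.0498 30.002414305927232
units [-0.043 -0.014 -0.004]
[0.06971373 0.55994437 0.04072728]
```

drive_tool --pt "0 0 0.03 0 0 -0.6" --pt "0 0 0 0 0 -0.7" --pt "0 0 0 0 0 -0.7" --pt "0 0 0 0 0 -0.7" --pt "0 0 0 0 0 -0.7" --pt "0 0 0 0 0 -0.7" --pt "0 0 0 0 0 -0.7" --pt "0 0 0 0 0 -0.7" --pt "0 0 0 0 0 -0.7" --pt "0 0 0 0 0 -0.7" --pt "0 0 0 0 0 -0.7" --pt "0 0 0 0 0 -0.7" --pt "0 0 0 0 0 -0.2" --pt "0 0 0 0 0 0" --pt "0 0 0 0 0 0"

```text
time: 11.58
tool_pos: [0.5492, 0.0047, 0.1449]
ee_rot: [3.136, 0.0, 1.804]
wrist_force: [-3.9, 2.4, 17.4]
width: 0.05
finger_force: 30.0
```

```bash
python3 - <<'E'
from h import *
togo([.548,.003,.145]);print(get_obs()["wrist_torque"])
s=snapshot("wrist");cv2.imwrite("pics/w3.png",s["image"])
E
```

```text
t 11.57 tcp [0.5492 0.0047 0.1449] rpy [3.1356 0.     1.8043] q [-0.096  0.101  1.477  0.002  1.559 -0.329] F [-3.9   2.4  17.37] w 0.05 30.003509590169415
units [-0.034 -0.039 -0.004]
[ 0.25624819  0.9384179  -0.08551759]
```

View pics/w3.png

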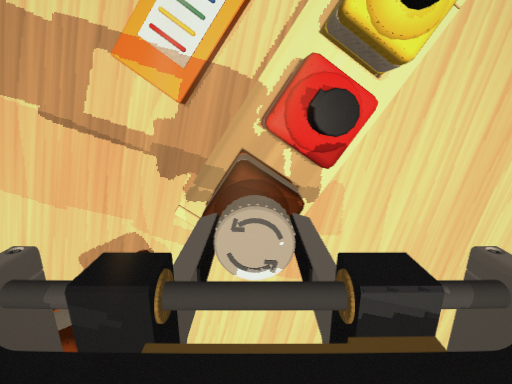

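The arrows at (255,245) kept their place relative to the fingers, so the cap turned 60° with them. I lift a little first and check.

drive_tool --pt "0 0 -0.1 0 0 0" --pt "0 0 -0.08 0 0 0" --pt "0 0 -0.08 0 0 0" --pt "0 0 -0.08 0 0 0" --pt "0 0 0 0 0 0"

```text
time: 12.25
tool_pos: [0.5477, 0.0036, 0.1528]
ee_rot: [-3.14, -0.0, 1.804]
wrist_force: [-0.5, 0.7, -0.3]
width: 0.0495
finger_force: 30.0
```

drive_tool --pt "0 0 -0.1 0 0 0" --pt "0 0 -0.15 0 0 0" --pt "0 0 -0.2 0 0 0" --pt "0 0 -0.2 0 0 0" --pt "0 0 -0.2 0 0 0" --pt "0 0 -0.2 0 0 0" --pt "0 0 -0.2 0 0 0" --pt "0 0 -0.2 0 0 0" --pt "0 0 -0.1 0 0 0" --pt "0 0 0 0 0 0" --pt "0 0 0 0 0 0" --pt "0 0 0 0 0 0" --pt "0 0 0 0 0 0"

```text
time: 13.88
tool_pos: [0.5479, 0.0038, 0.2152]
ee_rot: [-3.141, -0.0, 1.804]
wrist_force: [-0.8, 0.1, -0.5]
width: 0.0503
finger_force: 30.0
```

```bash
python3 - <<'E'
from h import *
togo([.548,.003,.215])
s=snapshot("scene");cv2.imwrite("pics/s2.png",cv2.resize(s["image"][90:290,130:400],None,fx=2.9,fy=2.9))
E
```

```text
t 13.88 tcp [0.5479 0.0038 0.2152] rpy [-3.1411e+00 -2.0000e-04  1.8038e+00] q [-0.097  0.081  1.358  0.     1.703 -0.33 ] F [-0.76  0.11 -0.45] w 0.0503 29.9998439848423
units [-0.02  -0.002  0.005]
```

View pics/s2.png

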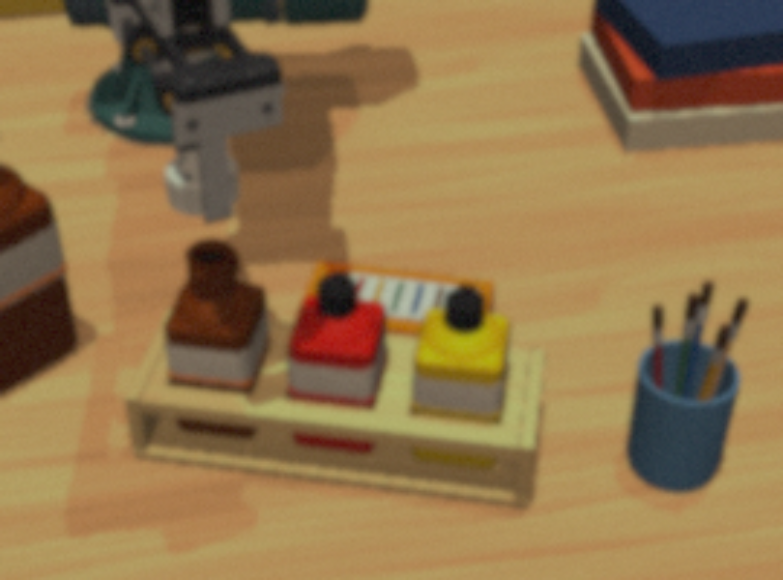

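The crop shows the cap in the fingers at about (200,190), clear above the open mouth at (213,255). The cleaner and the other bottles are standing in the rack.

```bash
python3 -c "
from h import *
print(close_job())"
```

```text
the job is handed in; nothing more can be done
None
```

The job is handed in at about 14 s: the cap was pressed, turned about 60° anticlockwise and lifted off, and the gripper holds it level about 5 cm above the open mouth, with the cleaner in its rack hole and nothing else visibly disturbed (`close_job()` gave no verdict).

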